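Switch on the bench supply at its bat toggle

ROBOT

A 6-joint arm with a two-finger parallel gripper is mounted at the origin on a cart in front of the work surface, level with it; the furniture and walls round the work are solid. World frame = base frame: x ahead of the robot, y to its left, z up, the work surface at z = 0. Lengths are in mm, angles in degrees, forces in N, time in s.
With the tool pointing down it reaches from about 300 to 850 mm from the base axis. Payload 4.2 kg.
Tool frame: the origin (TCP) lies on the centre line of the jaws, within the pads' length; the fingertips stand 14 mm ahead of it and the grasp point (between the pads) lies 5 mm behind it; x points along the fingers, y is the direction in which the jaws open and shut, and the axes are right-handed (so a half turn about x gives the same grasp; the last joint's range is limited). The gripper opens to 91 mm and grips with 3 to 60 N. Pads are 32 mm wide; open, the fingers measure 118 mm over their backs; the gripper's body (76 mm by 178 mm) begins 60 mm behind the grasp point.
Start: joints at [-65.833, 18.312, 89.639, -0, 72.044, -1.146], TCP at [245.856, -519.804, 227.976] pointing down, gripper open.
Joint ranges: [-177.97, 177.97], [-48.28, 115.42], [12.27, 149.76], [-77.06, 257.06], [2.81, 150.46], [-146.56, 146.56]. Speed limits (degrees/s): [147.25, 147.25, 180, 180, 180, 180].

INTERFACE

Orientations are given as [roll, pitch, yaw] about the fixed x, y, z axes, in that order (R = Rz(yaw) Ry(pitch) Rx(roll)).
In Python, from workcell import readout, optics, env gives the robot as it stands.
- The arm moves only by the shell command python3 -m creep 'ROWS' [OPENING] [FORCE]. ROWS is JSON, a list of rows, each an object with "translation": the shift along the world's x, y, z in cm, a list of three; "delta_rot": the turn, a rotation vector about the world's x, y, z in rad, a list of three. In form: [{"translation": [dx, dy, dz], "delta_rot": [rx, ry, rz]}, ...]. A call has 1 to 5 rows; each row shifts and turns the commanded pose from where the row before left it; what a row does not reach is not made up. A row lasts 1/12 s, in which the tool goes at most 41.7 mm and 7.16 degrees, less where a joint would pass 70% of its speed; a pose out of reach is approached as far as the arm can. A call with a gripper value outside its range is refused whole. OPENING is the gripper's target within -1 to 1 (fully open at 1, half-way at 0, shut at -1), set as the call begins (- or left out, the last holds). The fingers move at their own pace and stop on an object; FORCE is the grip in N (left out, the last holds). Time passes only in rows, so rows that do not move let the fingers close. It gives the time, the measured TCP pose, the force and the opening at its end, in the units of the state.
- readout.state(): the state, without advancing time (a new reading comes with each control period).
- optics.grab_frame(name): name is "scene" or "top" or "wrist"; returns (picture, depth): 420x560x3 uint8, red, green, blue; 420x560 float32, mm along the optical axis (not along the pixel's ray), 0 where there is no reading.
- optics.camera_params(name): a dict with "mtx" (3x3 intrinsics, pixels), "R" (3x3) and "t" (3): a world point X has camera coordinates R X + t. Camera axes: x right, y down, z forward; pixel columns grow to the right and rows downward; lengths in mm; the calibration is good to about 2 mm. A picture is of the moment at which its call begins: read the wrist's pose just before it. camera_params takes no time and is no camera call; for the wrist camera it gives the pose at the moment of the call.
- env.job_done(): hands the job in, once; it reports no verdict.
The state is a dict: "time_s": time; "qpos": joint angles; "qvel": joint speeds; "effort": joint torques, N m; "ee_pos": TCP position; "ee_rot": TCP orientation; "force": force on the tool from outside, world axes, zero at the start; "torque": the same for the moment, N m; "gripper_width": finger opening in mm.
Only numpy, scipy, OpenCV 4.12 (cv2) and the standard library are available. Lean on these libraries where they do the work, as an engineer would, in place of code of your own. Each camera call takes 0.05 s, during which the arm holds its last target.

TASK

Switch on the bench supply, the larger of the two grey cases, with two black binding posts on its top: flip its bat toggle over the centre so that it stays leaning to the opposite side. Leave the toggle of the smaller lamp box switched as it is.

Things in the scene. Friction and masses are not known exactly. Their poses are not given: they have to be found in the camera images.
- bench_supply: Bench supply: larger grey case with bare metal top, a bat toggle and two black binding posts (17 mm thick, 23 tall). Fixed. Origin under its centre, on the table; z up, x (depth 100 mm) points away from the robot, yaw within 0.4 rad, y (width 120) to the left. Top 60 mm above the table. Toggle at x 0, y +25, in a collar 11 mm across, 5 high; posts at x -16 and +16, y -35.
- supply_toggle (a joint): Toggle of the bench supply: steel bat 36 mm long, 6 mm thick at the root, 10 mm near the tip; pivots about the case's y axis at x 0, y +25, z +63 mm in its frame. 0 = upright, negative leans to the case's -x (robot's side), positive to +x; stops at -0.42 and +0.42 rad. An over-centre spring holds it at either stop; about 3 N near the tip pushes it over. Starts negative (off); positive is on.
- lamp_box: Lamp box, to be left alone: smaller grey case with bare metal top, an equal bat toggle and a round white pilot lens (18 mm across, 11 tall). Fixed. Origin under its centre, on the table; z up, x (depth 80 mm) points away from the robot, yaw within 0.4 rad, y (width 90) to the left. Top 40 mm above the table. Toggle at x 0, y +15; lens at x 0, y -25.
- lamp_toggle (a joint): Toggle of the lamp box: steel bat 36 mm long, 6 mm thick at the root, 10 mm near the tip; pivots about the case's y axis at x 0, y +15, z +43 mm in its frame. 0 = upright, negative leans to the case's -x (robot's side), positive to +x; stops at -0.42 and +0.42 rad. An over-centre spring holds it at either stop; about 3 N near the tip pushes it over. Starts negative and must stay so.
Things that resemble listed ones, but are neither listed nor needed, are in the scene too. Leave any turquoise look-alike of the bench_supply alone.

How it is judged:
By the outcome, as a careful person would: the job done as asked, in the order asked, and still so for the second after the job is handed in, with the robot touching nothing.
It also fails if it takes over 24 s, if anything falls off the work surface, if the arm or the gripper's body presses on something with over 40 N, if the wrist force passes 120 N, or if a joint passes its speed limit or range.

## Working session

There is one attempt and no reset: what is moved stays moved. The work goes in short steps, Python scripts to look and compute and a shell command to move; the robot and the scene stay as the last step left them, time stands still between calls to the robot, and variables do not carry over. Pictures are saved under pics/ and viewed, and the job is handed in when it is done.

```bash
ls; mkdir -p pics; python3 - <<'E'
from workcell import readout, optics
import cv2
for n in ("scene","top"):
    p,d=optics.grab_frame(n); cv2.imwrite(f"pics/{n}0.png",p[:,:,::-1])
    import numpy as np; np.save(f"pics/{n}0_d.npy",d); np.save(f"pics/{n}0_p.npy",p)
    print(n,{k:np.round(v,3).tolist() for k,v in optics.camera_params(n).items()})
s=readout.state(); print(s)
E
```

```text
pics
scene {'mtx': [[446.512, 0.0, 272.675], [0.0, 446.512, 209.517], [0.0, 0.0, 1.0]], 'R': [[-0.613, -0.79, -0.011], [-0.45, 0.361, -0.817], [0.65, -0.495, -0.577]], 't': [231.253, 299.901, 912.394]}
top {'mtx': [[525.53, 0.0, 280.197], [0.0, 525.53, 214.341], [0.0, 0.0, 1.0]], 'R': [[-0.055, -0.998, 0.001], [-0.972, 0.054, -0.229], [0.228, -0.013, -0.974]], 't': [-49.841, 526.751, 1556.273]}
{'time_s': 0.1, 'qpos': array([-6.58309936e+01,  1.83468305e+01,  8.96999608e+01, -3.30667984e-04,
        7.20424321e+01, -1.14618059e+00]), 'qvel': array([ 0.04268445, -0.12391353, -0.29702201, -0.09235549, -0.11037663,
       -0.00468039]), 'effort': array([ 1.02810198e-03, -4.13331699e+01, -2.32510149e+01,  7.28847622e-02,
        4.22138418e-02, -4.76485479e-05]), 'ee_pos': array([ 245.69017023, -519.39375044,  227.21213937]), 'ee_rot': array([-90.94428573,  89.91077604, 114.37100341]), 'force': array([ 0.16662349, -0.37898035, -0.61918411]), 'torque': array([-0.0460914 , -0.03300904, -0.00164173]), 'gripper_width': 91.17641094771247}
```

View pics/scene0.png

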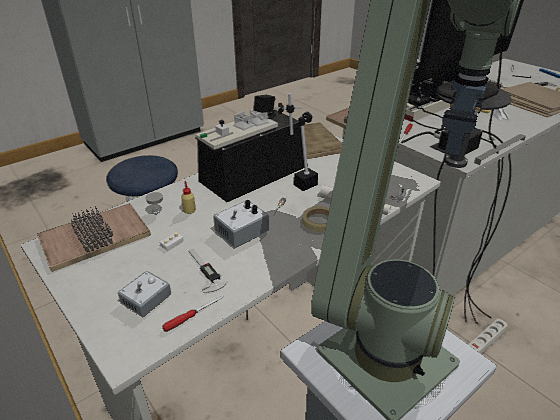

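View pics/top0.png

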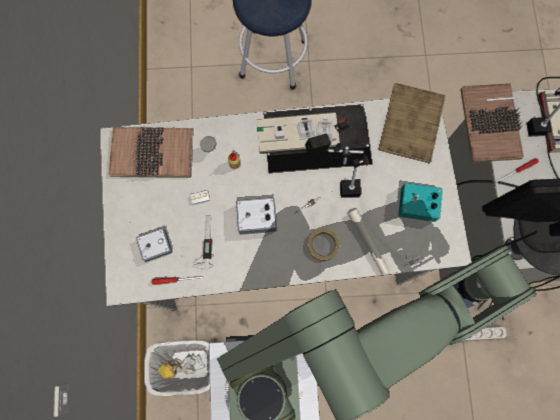

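Top view: the bench supply is at about (256,214) with its two black posts at (267,207) and (267,219). The lamp box is at (153,244) and the turquoise look-alike at (421,202). Next I'll measure the supply.

```bash
cat > h.py <<'E'
import numpy as np
from workcell import optics
def ray(n,u,v,z,c=None):
    c=c or optics.camera_params(n); R=np.array(c["R"]);t=np.array(c["t"]);K=np.array(c["mtx"])
    o=-R.T@t; d=R.T@np.linalg.inv(K)@np.array([u,v,1.0]); return o+d*(z-o[2])/d[2]
def proj(n,X,c=None):
    c=c or optics.camera_params(n); x=np.array(c["mtx"])@(np.array(c["R"])@np.array(X)+np.array(c["t"])); return x[:2]/x[2]
def cloud(n,d,c=None):
    c=c or optics.camera_params(n); R=np.array(c["R"]);t=np.array(c["t"]);K=np.array(c["mtx"])
    v,u=np.indices(d.shape); P=np.stack([(u-K[0,2])*d/K[0,0],(v-K[1,2])*d/K[1,1],d],-1)
    return (P-t)@R
E
python3 - <<'E'
import cv2,numpy as np
from h import *
p=np.load("pics/top0_p.npy");d=np.load("pics/top0_d.npy")
W=cloud("top",d); 
sub=W[180:245,225:290]; 
print("top z near", np.median(W[205:225,250:258,2]), "table", np.median(W[240:250,170:190,2]))
# case top region by height
m=np.zeros(d.shape,np.uint8); zz=W[...,2]; m[(zz>50)&(zz<72)]=1
m[:190]=0;m[240:]=0;m[:,:230]=0;m[:,285:]=0
cs,_=cv2.findContours(m,cv2.RETR_EXTERNAL,cv2.CHAIN_APPROX_NONE); c=max(cs,key=cv2.contourArea)
q=np.array([ray("top",*x[0],60)[:2] for x in c],np.float32)
print(cv2.minAreaRect(q), cv2.contourArea(c))
g=cv2.cvtColor(p,cv2.COLOR_RGB2GRAY); b=((g<60)).astype(np.uint8)
n,l,s,ce=cv2.connectedComponentsWithStats(b[195:235,260:280].copy())
print(s,ce+[260,195])
print(ray("top",267,207,83),ray("top",267,219,83))
a=cv2.resize(p[185:245,220:300,::-1],None,fx=8,fy=8,interpolation=cv2.INTER_CUBIC);cv2.imwrite("pics/zt.png",a)
s=np.load("pics/scene0_p.npy"); cv2.imwrite("pics/zs.png",cv2.resize(s[190:260,200:290,::-1],None,fx=8,fy=8,interpolation=cv2.INTER_CUBIC))
E
```

```text
top z near 61.91071477916841 table 1.7904211646591814
((527.357177734375, -4.936492919921875), (102.13967895507812, 119.7704849243164), 1.8298535346984863) 1172.5
[[  0   0  20  40 743]
 [  5  10   4   5  16]
 [  6  20   4   5  18]
 [  7  33   9   4  23]] [[269.55989233 214.12382234]
 [266.5        207.        ]
 [267.33333333 217.        ]
 [271.34782609 229.91304348]]
[543.17221829 -39.78526592  83.        ] [505.77054425 -37.92258364  83.        ]
```

View pics/zt.png

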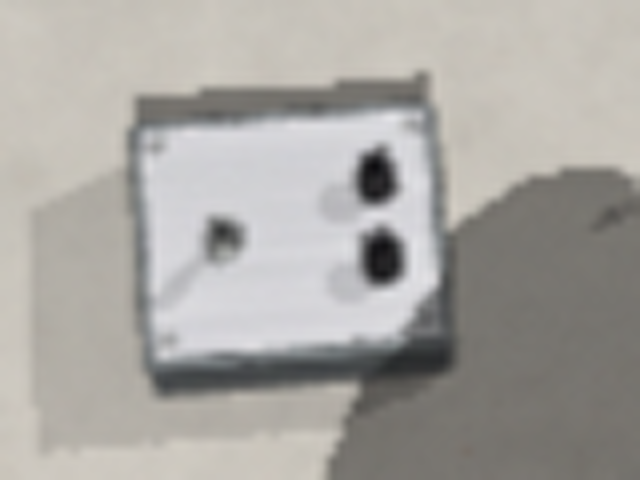

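View pics/zs.png

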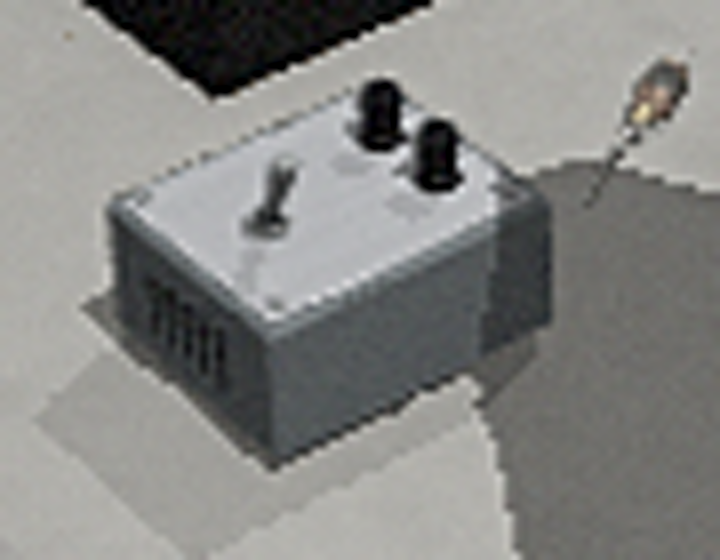

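```bash
python3 - <<'E'
import cv2,numpy as np
from h import *
from workcell import readout
from scipy.spatial.transform import Rotation as Ro
d=np.load("pics/top0_d.npy"); ds=np.load("pics/scene0_d.npy")
W=cloud("top",d);S=cloud("scene",ds)
print("collar",ray("top",220+(224+.5)/8-.5,185+240/8-.5,64), "posts",ray("top",220+375/8-.5,185+175/8-.5,80),ray("top",220+382/8-.5,185+257/8-.5,80))
print("scene posts",ray("scene",200+381/8,190+85/8,83),ray("scene",200+438/8,190+125/8,83),"tog base",ray("scene",200+266/8,190+220/8,62),"tip",ray("scene",200+282/8,190+168/8,96))
P=S.reshape(-1,3); ok=(ds.reshape(-1)>0)
m=ok&(abs(P[:,0]-520)<40)&(abs(P[:,1]-20)<22)&(P[:,2]>70)&(P[:,2]<130); print("scene bat pts",P[m].round(0).tolist()[:20])
for lo in range(250,700,50):
    r=[]
    for yo in range(-450,100,50):
        a=ok&(P[:,0]>=lo)&(P[:,0]<lo+50)&(P[:,1]>=yo)&(P[:,1]<yo+50)&(P[:,2]<330); r.append(int(P[a,2].max()) if a.any() else -1)
    print(lo,r)
print(Ro.from_euler("xyz",readout.state()["ee_rot"],degrees=True).as_matrix().round(3))
E
```

```text
collar [527.52164368  21.2116451   64.        ] posts [545.99191799 -37.9455669   80.        ] [513.79268371 -39.0114184   80.        ]
scene posts [539.16051279 -38.98390919  83.        ] [507.15037266 -40.11373504  83.        ] tog base [522.88786261  21.06366814  62.        ] tip [503.62437622  25.05622882  96.        ]
scene bat pts [[513.0, 23.0, 96.0], [509.0, 22.0, 98.0], [510.0, 18.0, 96.0], [512.0, 24.0, 94.0], [510.0, 22.0, 94.0], [508.0, 20.0, 95.0], [513.0, 26.0, 91.0], [508.0, 26.0, 94.0], [505.0, 25.0, 95.0], [507.0, 21.0, 92.0], [516.0, 25.0, 86.0], [511.0, 25.0, 89.0], [509.0, 23.0, 89.0], [511.0, 19.0, 86.0], [517.0, 25.0, 82.0], [511.0, 25.0, 85.0], [509.0, 23.0, 85.0], [518.0, 24.0, 78.0], [516.0, 22.0, 78.0], [511.0, 22.0, 80.0]]
250 [-1, -1, -1, -1, -1, -1, -1, -1, 0, 0, 3]
300 [19, 26, -1, -1, -1, -1, 4, 4, 3, 3, 4]
350 [3, -1, -1, -1, -1, 22, 2, 3, 3, 4, 3]
400 [-1, -1, -1, 20, 20, 21, 2, 2, 3, 3, 4]
450 [-1, -1, 34, 19, 21, 21, 4, 61, 64, 64, 61]
500 [-1, 2, 35, 33, 5, 3, 10, 62, 83, 98, 62]
550 [4, 3, 114, 101, 11, 18, 3, 60, 63, 64, 60]
600 [4, 3, 254, 309, 310, 318, 4, 3, 1, 4, 2]
650 [3, 149, 186, 202, 309, 318, 204, 205, 205, 52, 76]
[[-0.001  0.428 -0.904]
 [ 0.001 -0.904 -0.428]
 [-1.    -0.002 -0.   ]]
```

Both views agree. The pivot is near (526, 21), the bat tip near (510, 22, 96), yaw is about +2°, and the path is clear at z 228. I'll shut the jaws and go there with the jaws turned along y.

```bash
python3 -m creep '[{"translation":[1.34,3.38,0],"delta_rot":[0,0,-0.0883]},{"translation":[1.34,3.38,0],"delta_rot":[0,0,-0.0883]},{"translation":[1.34,3.38,0],"delta_rot":[0,0,-0.0883]},{"translation":[1.34,3.38,0],"delta_rot":[0,0,-0.0883]},{"translation":[1.34,3.38,0],"delta_rot":[0,0,-0.0883]}]' -1 20
```

```text
time_s: 0.52
ee_pos: [312.9, -349.0, 227.6]
ee_rot: [-57.4, 90.0, 122.3]
force: [0.6, -0.7, 0.3]
gripper_width: 61.3
```

```bash
python3 -m creep '[{"translation":[1.34,3.4,0],"delta_rot":[0,0,0]},{"translation":[1.34,3.4,0],"delta_rot":[0,0,0]},{"translation":[1.34,3.4,0],"delta_rot":[0,0,0]},{"translation":[1.34,3.4,0],"delta_rot":[0,0,0]},{"translation":[1.34,3.4,0],"delta_rot":[0,0,0]}]'; python3 -m creep '[{"translation":[1.34,3.4,0],"delta_rot":[0,0,0]},{"translation":[1.34,3.4,0],"delta_rot":[0,0,0]},{"translation":[1.34,3.4,0],"delta_rot":[0,0,0]},{"translation":[1.34,3.4,0],"delta_rot":[0,0,0]},{"translation":[1.34,3.4,0],"delta_rot":[0,0,0]}]'; python3 - <<'E'
from workcell import readout,optics
from scipy.spatial.transform import Rotation as Ro
import cv2
s=readout.state();print(s["ee_pos"],s["gripper_width"],s["qpos"]);print(Ro.from_euler("xyz",s["ee_rot"],degrees=True).as_matrix().round(3))
p,d=optics.grab_frame("wrist");cv2.imwrite("pics/w1.png",p[:,:,::-1])
E
```

```text
time_s: 0.93
ee_pos: [379.8, -179.0, 227.8]
ee_rot: [-20.2, 90.0, 159.8]
force: [1.1, 0.2, -0.4]
gripper_width: 27.4
time_s: 1.35
ee_pos: [446.9, -9.0, 227.8]
ee_rot: [33.5, 90.0, -146.5]
force: [1.2, -1.6, -0.8]
gripper_width: 0.2
[446.85623095  -8.96198627 227.81022808] 0.18940777854577315 [-2.61344399e+00  6.71800427e+00  1.05128444e+02 -1.48109413e-02
  6.81724011e+01  8.73616097e+01]
[[-0.     0.001 -1.   ]
 [-0.    -1.    -0.001]
 [-1.     0.     0.   ]]
```

View pics/w1.png

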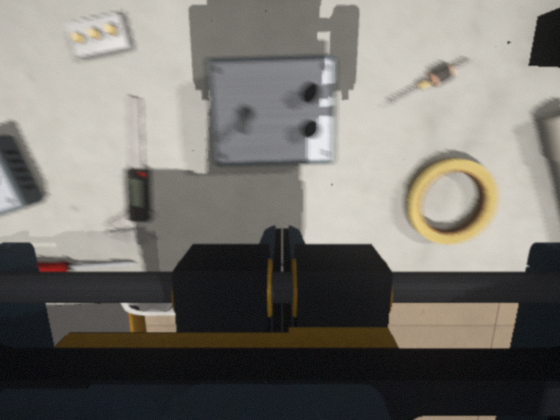

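The wrist view shows the shut fingertips at about (283,230). The supply's two posts are at (310,92) and (310,129), and the toggle is at about (243,118). I'll cross-check the toggle position by ray.

```bash
python3 - <<'E'
from h import *
print("base",ray("wrist",243,126,65),"tip",ray("wrist",246,111,96),ray("wrist",310,92,83),ray("wrist",310,129,83))
print("pred pivot",proj("wrist",[526,21,64]),"tip",proj("wrist",[511,20.5,96]))
E
python3 - <<'E'
import cv2
p=cv2.imread("pics/w1.png");cv2.imwrite("pics/w1z.png",cv2.resize(p[50:180,200:350],None,fx=4,fy=4,interpolation=cv2.INTER_CUBIC))
E
```

```text
base [518.11648478  35.40671564  65.        ] tip [530.40461922  28.90571896  96.        ] [546.7960287  -25.18868591  83.        ] [515.84068967 -25.9672549   83.        ]
pred pivot [258.34316506 117.34293401] tip [256.40358042 134.82712164]
```

View pics/w1z.png

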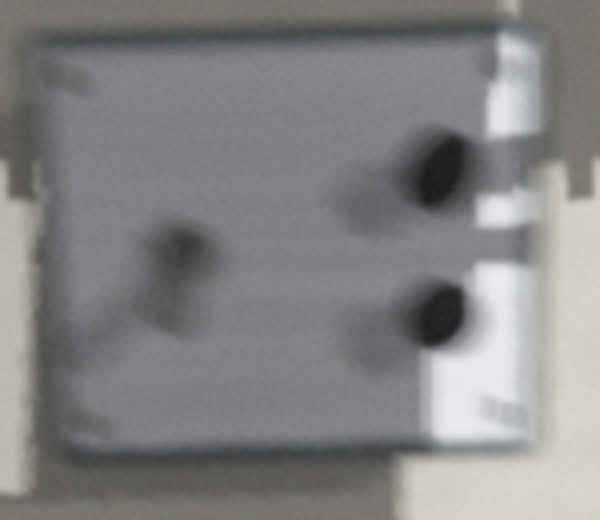

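The points are shifted about 14 px against the prediction. The likely cause is that the arm was still coasting when the frame was taken, so I'll retake it now that the arm is at rest.

```bash
python3 - <<'E'
from h import *
from workcell import readout
import cv2
s=readout.state();print(s["ee_pos"],s["qvel"].round(2)); c=optics.camera_params("wrist")
p,d=optics.grab_frame("wrist");cv2.imwrite("pics/w2z.png",cv2.resize(p[50:180,200:350,::-1],None,fx=4,fy=4,interpolation=cv2.INTER_CUBIC))
print(proj("wrist",[526,21,64],c),proj("wrist",[511,20.5,96],c),proj("wrist",[543,-39,80],c),proj("wrist",[511,-40,80],c))
W=cloud("wrist",d,c);m=(d>0)&(abs(W[...,0]-518)<25)&(abs(W[...,1]-21)<25)&(W[...,2]>75)&(W[...,2]<110);print(W[m].mean(0),W[m&(W[...,2]>93)].mean(0),m.sum())
print(readout.state()["ee_pos"])
E
```

```text
[449.41117596  -3.63279309 227.83773022] [-5.67 -1.06  1.43 -4.05  0.78 -9.68]
[258.34316506 117.34293401] [256.40358042 134.82712164] [325.45335235  96.98528016] [325.25561876 134.57708948]
[515.12719806  22.55329815  90.54176478] [512.57288664  22.57701187  94.54478872] 153
[448.09840782  -6.79737043 227.68772692]
```

View pics/w2z.png

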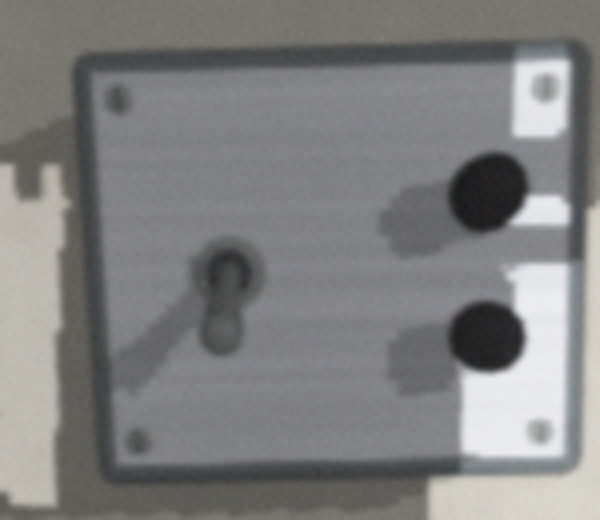

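At rest the wrist view agrees: collar at (257,118), bat tip at (255,132), leaning towards the robot. Next I'll align y, then descend on the robot's side of the bat.

```bash
python3 -m creep '[{"translation":[1.0,2.9,0],"delta_rot":[0,0,0]},{"translation":[0,0,-3.2],"delta_rot":[0,0,0]},{"translation":[0,0,-3.2],"delta_rot":[0,0,0]},{"translation":[0,0,-3.2],"delta_rot":[0,0,0]},{"translation":[0,0,0],"delta_rot":[0,0,0]}]'; python3 -m creep '[{"translation":[0,0,0],"delta_rot":[0,0,0]},{"translation":[0,0,0],"delta_rot":[0,0,0]}]'
```

```text
time_s: 1.87
ee_pos: [452.0, 17.5, 126.9]
ee_rot: [2.9, 89.3, -177.1]
force: [-0.5, -0.7, -0.2]
gripper_width: 0.5
time_s: 2.03
ee_pos: [457.8, 17.7, 133.3]
ee_rot: [174.1, 89.9, -5.9]
force: [0.6, 0.5, 0.6]
gripper_width: 0.3
```

```bash
python3 -m creep '[{"translation":[0,0.3,-1.7],"delta_rot":[0,0,0]},{"translation":[0,0,-1.7],"delta_rot":[0,0,0]},{"translation":[0,0,0],"delta_rot":[0,0,0]},{"translation":[0,0,0],"delta_rot":[0,0,0]},{"translation":[0,0,0],"delta_rot":[0,0,0]}]'; python3 - <<'E'
from h import *
import cv2
from workcell import readout
print(readout.state()["ee_pos"])
p,d=optics.grab_frame("scene");cv2.imwrite("pics/s2.png",cv2.resize(p[120:270,160:360,::-1],None,fx=4,fy=4,interpolation=cv2.INTER_CUBIC))
E
```

```text
time_s: 2.45
ee_pos: [458.3, 21.0, 99.8]
ee_rot: [179.3, 89.8, -0.7]
force: [0.5, 1.0, -0.7]
gripper_width: 0.3
[458.29478339  21.01724496  99.79086296]
```

View pics/s2.png

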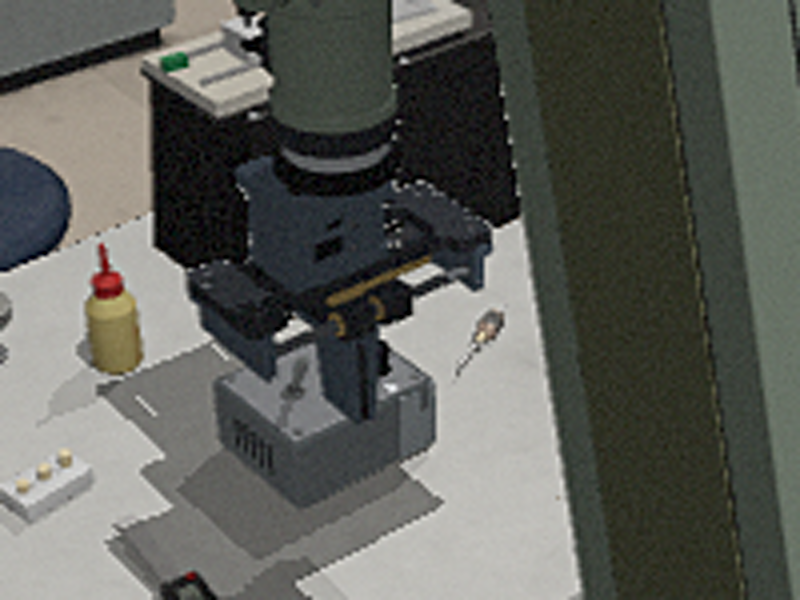

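The fingers are shut, about 30 mm in front of the bat on the robot's side and clear of the posts. Now the push towards +x.

```bash
python3 -m creep '[{"translation":[1.0,0,0],"delta_rot":[0,0,0]},{"translation":[1.0,0,0],"delta_rot":[0,0,0]},{"translation":[1.0,0,0],"delta_rot":[0,0,0]},{"translation":[0.5,0,0],"delta_rot":[0,0,0]},{"translation":[0.5,0,0],"delta_rot":[0,0,0]}]'; python3 -m creep '[{"translation":[0.5,0,0],"delta_rot":[0,0,0]},{"translation":[0.5,0,0],"delta_rot":[0,0,0]},{"translation":[0.5,0,0],"delta_rot":[0,0,0]},{"translation":[0,0,0],"delta_rot":[0,0,0]},{"translation":[0,0,0],"delta_rot":[0,0,0]}]'
```

```text
time_s: 2.92
ee_pos: [496.0, 21.1, 97.7]
ee_rot: [3.5, 89.7, -176.5]
force: [-4.4, 0.6, 3.3]
gripper_width: 0.6
time_s: 3.33
ee_pos: [512.6, 21.2, 98.0]
ee_rot: [175.6, 89.9, -4.4]
force: [0.0, -0.6, -0.9]
gripper_width: 0.2
```

The force rose to 4.4 N and then dropped to zero, which suggests the toggle snapped over. I'll back off along -x, lift, and look.

```bash
python3 -m creep '[{"translation":[-2.0,0,0],"delta_rot":[0,0,0]},{"translation":[-3.0,0,0],"delta_rot":[0,0,0]},{"translation":[-1.0,0,1.0],"delta_rot":[0,0,0]},{"translation":[-1.0,0,3.5],"delta_rot":[0,0,0]},{"translation":[0,0,3.5],"delta_rot":[0,0,0]}]'; python3 -m creep '[{"translation":[0,0,3.5],"delta_rot":[0,0,0]},{"translation":[0,0,1.5],"delta_rot":[0,0,0]},{"translation":[0,0,0],"delta_rot":[0,0,0]},{"translation":[0,0,0],"delta_rot":[0,0,0]},{"translation":[0,0,0],"delta_rot":[0,0,0]}]'; python3 - <<'E'
from h import *
import cv2
from workcell import readout
s=readout.state();print(s["time_s"],s["ee_pos"],s["force"]); c=optics.camera_params("wrist")
p,d=optics.grab_frame("wrist");cv2.imwrite("pics/w3.png",p[:,:,::-1])
print("collar/tip+/tip-",proj("wrist",[526,21,64],c),proj("wrist",[541,21,96],c),proj("wrist",[511,20.5,96],c))
W=cloud("wrist",d,c);m=(d>0)&(abs(W[...,0]-526)<30)&(abs(W[...,1]-21)<25)&(W[...,2]>75)&(W[...,2]<110);print(W[m].mean(0),W[m&(W[...,2]>93)].mean(0),m.sum())
p,d=optics.grab_frame("top");cv2.imwrite("pics/t3.png",cv2.resize(p[180:275,120:300,::-1],None,fx=4,fy=4,interpolation=cv2.INTER_CUBIC))
p,d=optics.grab_frame("scene");cv2.imwrite("pics/s3.png",cv2.resize(p[180:330,100:300,::-1],None,fx=4,fy=4,interpolation=cv2.INTER_CUBIC))
E
```

```text
time_s: 3.75
ee_pos: [438.1, 21.2, 177.5]
ee_rot: [2.3, 89.6, -177.7]
force: [0.9, -0.4, -0.6]
gripper_width: 0.6
time_s: 4.17
ee_pos: [440.9, 21.2, 226.8]
ee_rot: [3.6, 89.9, -176.4]
force: [-0.4, 0.3, -0.6]
gripper_width: 0.5
4.1667 [440.90083686  21.16960264 226.76944406] [-0.35301768  0.33919883 -0.60911158]
collar/tip+/tip- [283.71213825 106.98399233] [283.98689359  85.90153742] [284.5126547  123.87002048]
[536.10167635  23.47136011  90.34835187] [538.62856772  23.45951726  94.69002929] 179
```

View pics/w3.png

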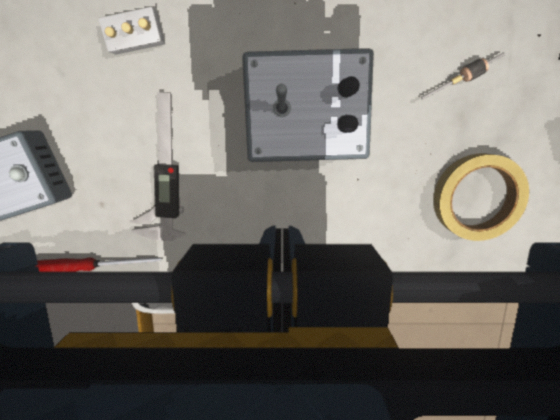

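View pics/s3.png

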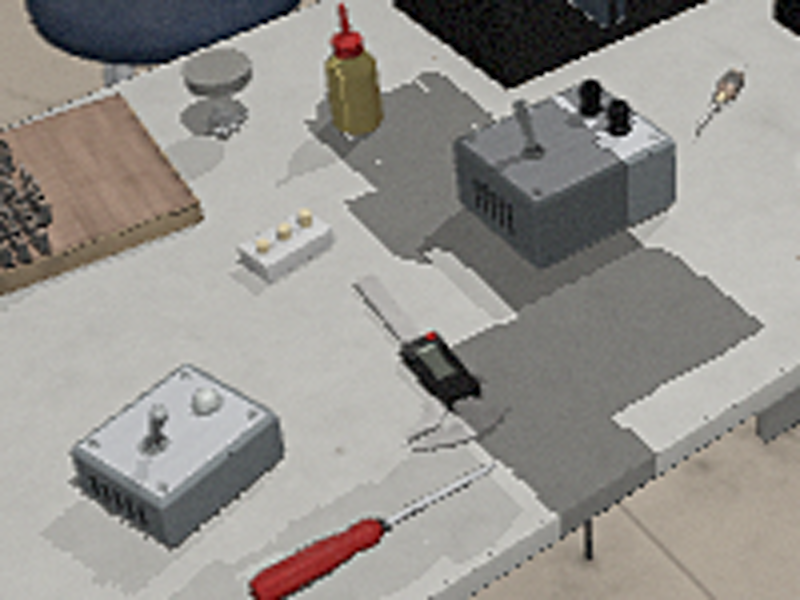

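The bench supply's bat now leans away from the robot: in the wrist view its tip is at (283,88), beyond the collar at (283,105), and depth puts the tip at about (539, 23, 95). The lamp box's bat still leans the way it did at the start. The robot is well clear and the force is about zero, so I'm handing in.

```bash
python3 -c "
from workcell import env; print(env.job_done())"
```

```text
the job is handed in; nothing more can be done
None
```

The bench supply is on, and I handed the job in at about 4.3 s. With the gripper shut, I pushed its toggle from the robot's side over centre to +x, then backed off and lifted clear.

- **Supply toggle:** before the push, its tip was at x ≈ 511 mm. In the last wrist view it is at x ≈ 539 mm, past the pivot at about 526 mm. The scene view agrees.
- **Force:** the readings printed during the push peaked at 4.4 N and fell to about zero once the toggle snapped over. They were still about zero at the end, with the tool clear.
- **Lamp box:** I never went near it. Its toggle still leans towards the robot in the scene view, judged by eye only.
- **One disagreement:** the first wrist picture was about 14 px off because the arm was still moving. A retake at rest matched the other two cameras.

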